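# Close, vent and pin a hinged filter holder

## Robot

A 7-joint arm with a two-finger parallel gripper is mounted at the origin on the work surface. World frame = base frame: x ahead of the robot, y to its left, z up, the work surface at z = 0. Lengths are in m, angles in rad, forces in N, time in s.
With the tool pointing down it reaches from about 0.425 to 0.875 m from the base axis. Payload 8.4 kg.
Tool frame: the origin (TCP) lies midway between the tips of the shut fingers; the grasp point (between the pads) lies 19 mm behind it; z points along the fingers, y is the direction in which the jaws open and shut (so a half turn about z gives the same grasp; the last joint's range is limited). The gripper opens to 85 mm and grips with 20 to 120 N. Pads are 22 mm wide; open, the fingers measure 114 mm over their backs; the gripper's body (76 mm by 85 mm) begins 54 mm behind the grasp point. The pads swing forward as they close: fully open they stand 13 mm farther back than shut.
Start: joints at [1.022, 0.333, 0.04, 1.465, -0.013, 1.343, -0.059], TCP at [0.283, -0.585, 0.231] pointing down, gripper open.
Joint ranges: [-2.58, 2.58], [-0.38, 2.09], [-1.3, 1.39], [0.25, 2.4], [-1.5, 4.64], [0.08, 2.09], [-2.65, 2.65]. Speed limits (rad/s): [2.22, 2.22, 2.79, 2.79, 3.14, 3.14, 3.14].

## Interface

Orientations are given as a unit quaternion [w, x, y, z].
In Python, from rig import bot gives the robot as it stands. The module is installed in compiled form; this text tells all that it offers.
- The arm moves only by the tool play_rows, never from a script. Its argument "increments" is a list of rows, each a list of 3 entries, a list of its own where there are three numbers: the closure, from -1 (fully open) to 1 (shut), then the shift along the tool's x, y, z in mm, then the turn, a rotation vector about the tool's x, y, z in degrees. A call has 1 to 5 rows; each row is the pose to reach, as a shift and turn from the pose commanded when the call began, along the tool's axes at that moment; what a row does not reach only later rows make up. A row lasts 1/12 s, in which the tool goes at most 41.7 mm and 7.16 degrees, less where a joint would pass 70% of its speed; a pose out of reach is approached as far as the arm can. A call with a gripper value outside its range is refused whole. The fingers move at their own pace and stop on an object; "force" is the grip in N (left out, the last holds). Time passes only in rows, so rows that repeat a pose let the fingers close. It gives the time, the measured TCP pose, the force and the opening at its end, in the units of the state.
- bot.get_state(): the state, without advancing time (a new reading comes with each control period).
- bot.camera(name): name is "side" or "top"; returns a dict with "color" (480x640x3 uint8, red, green, blue), "mtx" (3x3 intrinsics, pixels), "position" and "orientation" of the camera in the world. Camera axes: x right, y up, looking along -z (the intrinsics and any distortion apply to the point x, -y, -z); pixel columns grow to the right and rows downward; lengths in m; the calibration is good to about 2 mm. A picture is of the moment at which its call begins. There is no depth.
- bot.hand_in(): hands the job in, once; it reports no verdict.
The state is a dict: "time": time; "joints": joint angles; "qd": joint speeds; "tau": joint torques, N m; "tcp_pos": TCP position; "orientation": TCP orientation; "force": force on the tool from outside, world axes, zero at the start; "moment": the same for the moment, N m; "opening": finger opening in m.
Only numpy, scipy, OpenCV 4.12 (cv2) and the standard library are available. Lean on these libraries where they do the work, as an engineer would, in place of code of your own. Each camera call takes 0.05 s, during which the arm holds its last target.

## Task

Swing the open top plate of the filter holder over onto its base, then press the yellow vent plunger on it all the way down and let it spring back. Then take the red-handled locking pin from the tool stand and push it down through the holes of both lugs until its collar bears on the upper lug and the plates are squeezed fully shut on the gasket. Finish while still holding the pin by its grip and pressing it down, so that the plates stay shut for a colleague to fit the clamps; leave everything else on the bench where it is.

Things in the scene. Friction and masses are not known exactly. Their poses are not given: they have to be found in the camera images.
- holder: bare-metal membrane-filter holder bolted to the bench: round base plate 150 mm across, its top 65 mm above the bench, on three legs, and a round top plate hinged to it. Origin on the bench under the base plate's centre; +z up, +x towards the hinge (axis along y, 95 mm from the centre), -x towards the locking lugs.
- lid (a joint): opening angle of the top plate, rad: 0 shut, 1.57 upright, stop at 1.85. Near upright it stays where left; pushed over from the hinge side to below 1.1 it sinks by itself in 2 s onto the gasket and rests about 0.03 ajar (lug 6 mm high). About 6 N down at the lug squeezes it to 0; it rises again when let go. 20 N does no harm.
- lid_hinge (a point): middle of the hinge axis, 66 mm above the bench, in the plane of the top plate's underside. Axes as the holder's.
- lid_hole (a point): top centre of the hole in the top plate's lug, 195 mm from the hinge axis. Top plate: 0.75 kg, 150 mm across, 15 mm thick. Lug: a tab 34 mm wide, 10 mm thick, from 25 mm inside to 21 mm beyond the hole. Hole: through, 12 mm wide, 1.5 mm chamfer. 76 mm above the bench when shut. z: the plate's outward normal, -x away from the hinge.
- lug_hole (a point): top centre of the hole in the base's lug, 60 mm above the bench, right below the other hole when the plate is shut. Lug 14 mm thick; hole through, 12 mm wide, 1.5 mm chamfer, free space below. Axes as the holder's.
- vent (a joint): how far the vent plunger is pressed, m: 0 up, 0.008 at its stop. A spring takes it back up: 1.5 N to start, 5 N at the stop. Meanwhile the top plate gives up to 4 mm on its gasket under the plunger, until about 10 N.
- vent_top (a point): top centre of the vent plunger's yellow mushroom head, 26 mm across, on the top plate: 24 mm from the plate's centre towards the lug and 42 mm to the +y side, 39 mm above the plate's top face, 15 mm higher than the capped steel inlet (50 mm across) at the centre. z: the plate's outward normal; press towards -z.
- stand: white plastic tool stand, 190 x 60 x 55 mm, fixed, with three upright 12 mm holes in a row along its x axis, 65 mm apart, the middle one at its centre. In them stand, in any order, the red-handled pin, a black-handled driver and a blue T-handled key. Origin at the centre of its underside.
- pin: quick-release pin, about 80 g, upright in the stand. Origin at its lower tip, z up its axis. Steel shank 10 mm thick, 42 mm long, the last 8 mm tapered to 4 mm; then a collar 24 mm across, 4 mm thick (it rests on the stand, in the end on the upper lug), a 14 mm neck, a round red grip 22 mm thick from 54 to 92 mm above the tip.
- pin_grip (a point): middle of the pin's red grip, 73 mm above the tip and 31 mm above the collar's underside. Axes as the pin's.
- pin_tip (a point): lower tip of the pin. With the pin home and the plates shut it is 26 mm below the top face of the base's lug.
- driver: bystander: driver with a round black handle, 26 mm thick, in the stand; origin at its lower tip
- tkey: bystander: key with a blue T handle, 56 mm wide, in the stand; origin at its lower tip
- media: bystander: glass bottle with a blue cap, 70 mm across, 140 mm tall; origin under its centre
- beaker: bystander: glass beaker, 68 mm across, 85 mm tall; origin under its centre
- dish: bystander: flat round dish of spare membranes, 64 mm across, 14 mm tall; origin under its centre
- forceps: bystander: flat membrane forceps lying on the bench, 135 mm long along its x axis; origin under its centre
- rack: bystander: orange tube rack with capped tubes, 100 x 220 mm, 92 mm tall; origin under its centre
- washer: bystander: white wash bottle with a red cap and spout, 64 mm across, 172 mm tall; origin under its centre
There are look-alikes about, which are no part of the job. Several things have the shape of the pin; the one meant has the colours described above.

How it is judged:
On the way, in this order (a step that is already met when the one before it is completed fails the run):
1. the top plate lies on the gasket with the vent plunger up (value of joint lid below 0.07 rad and value of joint vent below 0.003 m), for 0.2 s.
2. the vent plunger is pressed to its stop (value of joint lid below 0.07 rad and value of joint vent above 0.0065 m), for 0.1 s.
3. the vent plunger is back up and the pin is through both lugs (all of step 1 and z of pin_tip in the frame of lug_hole below -0.016 m and horizontal distance between pin_tip and lug_hole below 0.006 m), for 0.1 s.
At the end, for the whole second after the job is handed in: the top plate is squeezed fully shut (within 0.012 rad), the vent plunger is up, the pin is upright within 0.12 rad and through both lugs, tip 22 mm or more below the base lug's top and within 5 mm of the hole's axis, held by the gripper and pressing on the holder with over 3 N (value of joint lid below 0.012 rad and value of joint vent below 0.003 m and z of pin_tip in the frame of lug_hole below -0.022 m and horizontal distance between pin_tip and lug_hole below 0.005 m and angle between pin's own z axis and vertical below 0.12 rad and contact force between the fingers and pin above 3 N and contact force between pin and holder above 3 N); the arm keeps its last pose, push and grip.
It fails at once if a bystander is moved by more than 25 mm (distance of any of driver, tkey, media, beaker, dish, forceps, rack, washer from where it was at the start of the episode above 0.025 m).
It also fails if it takes over 61 s, if anything falls off the work surface, if the arm or the gripper's body presses on something with over 40 N, if the wrist force passes 120 N, or if a joint passes its speed limit or range.

## Working session

There is one attempt and no reset: what is moved stays moved. The work goes in short steps, Python scripts to look and compute and a tool call to move; the robot and the scene stay as the last step left them, time stands still between calls to the robot, and variables do not carry over. Pictures are saved under pics/ and viewed, and the job is handed in when it is done.

Besides the shell and the picture viewer there is one more tool, called after ">>>" as name([rows], argument=value, ...), one row to a line, values as JSON. play_rows: Moves the arm, as the interface text tells. Its arguments: {"type":"object","properties":{"increments":{"type":"array","items":{"type":"array"}},"force":{"type":"number"}},"required":["increments"]}

```bash
mkdir -p pics
cat > h.py <<'E'
import numpy as np, cv2
from rig import bot
from scipy.spatial.transform import Rotation as R
def q2R(q): return R.from_quat([q[1],q[2],q[3],q[0]]).as_matrix()
def save(n,img): cv2.imwrite(f'pics/{n}.png',cv2.cvtColor(img,cv2.COLOR_RGB2BGR))
def ray(c,uv):
    K=np.array(c['mtx']);d=np.linalg.inv(K)@np.array([uv[0],uv[1],1.])
    d=np.array([d[0],-d[1],-d[2]]);d=q2R(c['orientation'])@d
    return np.array(c['position']),d/np.linalg.norm(d)
def onz(c,uv,z):
    o,d=ray(c,uv);return o+d*(z-o[2])/d[2]
def tri(c1,u1,c2,u2):
    o1,d1=ray(c1,u1);o2,d2=ray(c2,u2)
    A=np.stack([d1,-d2],1);t=np.linalg.lstsq(A,o2-o1,rcond=None)[0]
    p,q=o1+d1*t[0],o2+d2*t[1];return (p+q)/2,np.linalg.norm(p-q)
def proj(c,p):
    v=q2R(c['orientation']).T@(np.array(p)-np.array(c['position']))
    w=np.array(c['mtx'])@np.array([v[0],-v[1],-v[2]]);return w[:2]/w[2]
def totool(s,d): return q2R(s['orientation']).T@np.array(d)*1000
E
python3 - <<'E'
from h import *
import pickle
s=bot.get_state();print(s)
for n in('side','top'):
    c=bot.camera(n);save(n+'0',c['color']);print({k:v for k,v in c.items() if k!='color'})
    pickle.dump(c,open(n+'0.pkl','wb'))
E
```

```text
{'time': 0.0, 'joints': array([ 1.02177278,  0.33392141,  0.0398559 ,  1.46631258, -0.01342108,
        1.34331436, -0.05850582]), 'qd': array([ 8.57543206e-04,  2.17448064e-03,  4.10897182e-04, -8.38653091e-04,
        5.28258704e-04, -4.90806872e-05, -5.14506582e-04]), 'tau': array([-9.16121171e-04, -6.58561349e+01,  1.36397816e+00, -4.05571282e+01,
        1.62275915e-02,  1.23559145e-02, -1.74049882e-05]), 'tcp_pos': array([ 0.28240374, -0.58491138,  0.23039401]), 'orientation': array([-8.12697048e-04,  9.74814716e-01,  2.23014700e-01, -2.31247827e-04]), 'force': array([0.01578459, 0.29838287, 0.01093263]), 'moment': array([-0.01804816, -0.01276309,  0.02634717]), 'opening': 0.08524749594711317}
{'mtx': array([[616.53721669,   0.        , 312.02905509],
       [  0.        , 616.53721669, 235.17003168],
       [  0.        ,   0.        ,   1.        ]]), 'position': array([ 0.42772677, -1.0651787 ,  0.9663094 ]), 'orientation': array([ 0.90676543,  0.41629374, -0.01827294, -0.06435897])}
{'mtx': array([[532.69944949,   0.        , 316.04811666],
       [  0.        , 532.69944949, 234.24031422],
       [  0.        ,   0.        ,   1.        ]]), 'position': array([ 0.26881542, -0.05378231,  1.38474501]), 'orientation': array([ 0.7085015 ,  0.07704074, -0.0781151 , -0.69712867])}
```

View pics/side0.png

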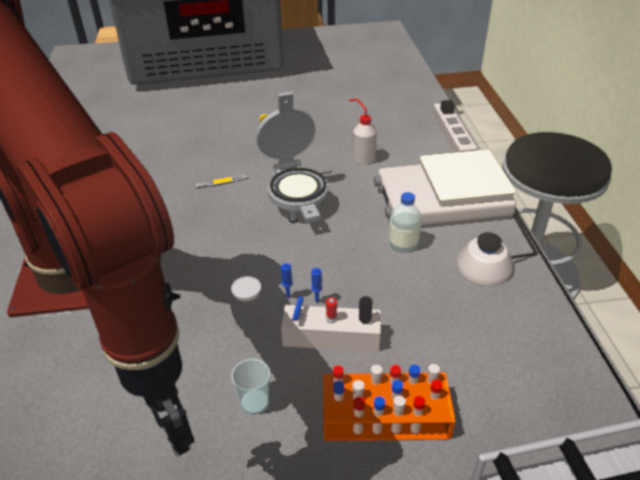

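View pics/top0.png

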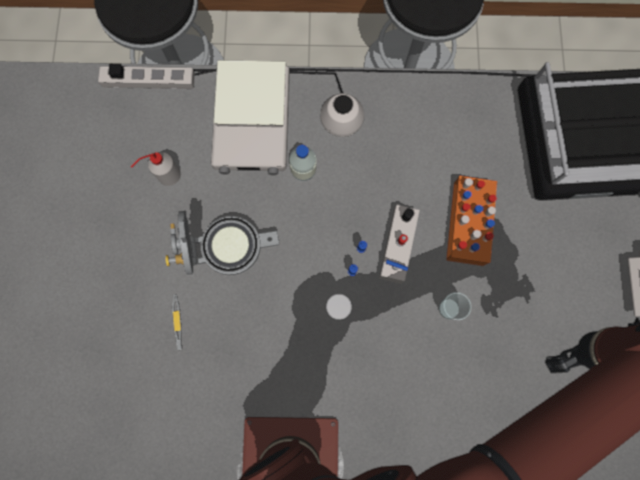

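Run:
```python
from h import *
import pickle
s=pickle.load(open('side0.pkl','rb'));t=pickle.load(open('top0.pkl','rb'))
a=cv2.resize(t['color'][200:290,150:290],None,fx=5,fy=5,interpolation=cv2.INTER_CUBIC)
save('ct',a)
a=cv2.resize(t['color'][190:290,340:440],None,fx=6,fy=6,interpolation=cv2.INTER_CUBIC); save('ct2',a)
b=cv2.resize(s['color'][85:235,240:350],None,fx=4,fy=4,interpolation=cv2.INTER_CUBIC)
b2=cv2.resize(s['color'][255:355,270:390],None,fx=5,fy=5,interpolation=cv2.INTER_CUBIC)
save('cs',b);save('cs2',b2)
```

```text
(no output)
```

View pics/ct.png

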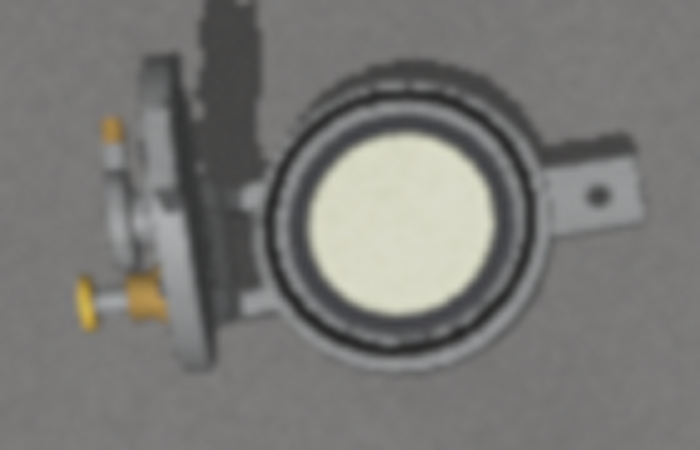

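View pics/ct2.png

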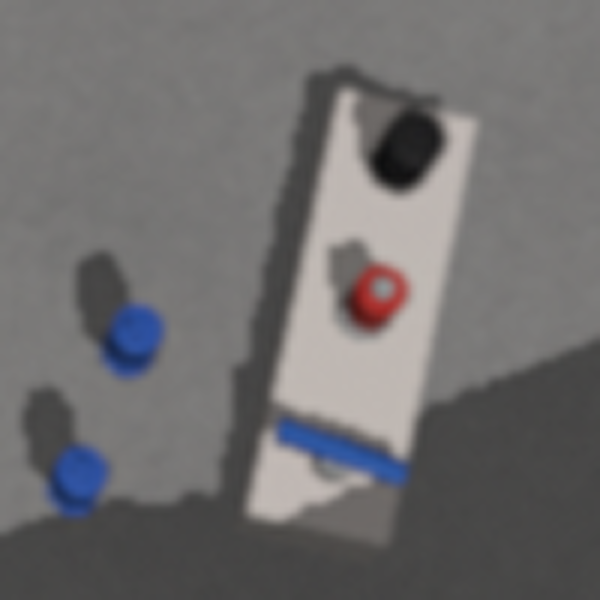

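View pics/cs.png

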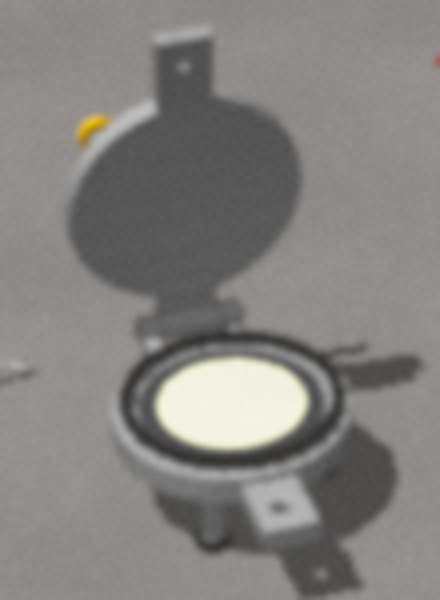

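View pics/cs2.png

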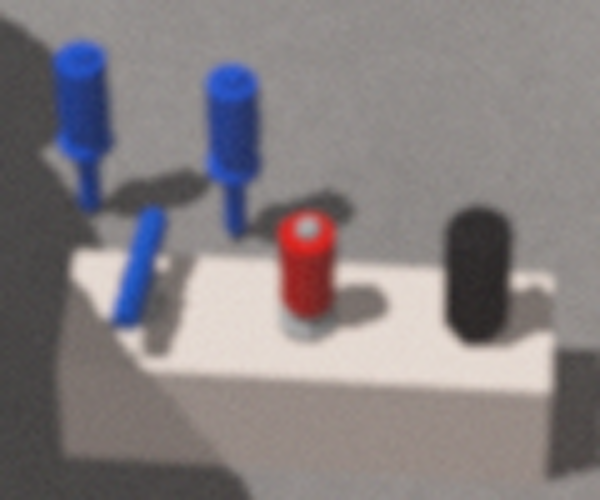

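Run:
```python
from h import *
import pickle
s=pickle.load(open('side0.pkl','rb'));t=pickle.load(open('top0.pkl','rb'))
f=lambda u,v,k,x,y:((u+.5)/k-.5+x,(v+.5)/k-.5+y)
def show(n,u,w,z):
    p,e=tri(t,u,s,w);print(n,'tri',p.round(4),'gap',round(e,4),'top@z',onz(t,u,z).round(4)[:2],'side@z',onz(s,w,z).round(4)[:2])
show('lughole',f(598,195,5,150,200),f(279,507,4,240,85),.06)
show('pin top',f(383,288,6,340,190),f(308,229,5,270,255),.106)
# membrane
for c,n in((t,'t'),(s,'s')):
    im=c['color'].astype(int);m=((im.min(2)>175)&(im[:,:,0]-im[:,:,2]>12)).astype('uint8')
    l=cv2.connectedComponentsWithStats(m)
    for i in range(1,l[0]):
        if l[2][i,4]>300: print(n,l[2][i],l[3][i],onz(c,l[3][i],.066).round(4))
# vent head
show('vent',f(88,303,5,150,200),f(93,128,4,240,85),.13)
# lid lug hole, underside
print('lidhole side',)
show('ltipfar',f(160,60,5,150,200),f(240,190,4,240,85),.2)
# stand corners top
for uv in ((340,88),(480,120),(388,545),(246,515)): print('stand',onz(t,f(*uv,6,340,190),.055).round(4))
for uv in ((405,150),(342,452),(135,330),(78,470)): print('obj',uv,onz(t,f(*uv,6,340,190),.1).round(4))
show('blue1',f(135,330,6,340,190),f(232,80,5,270,255),.1)
show('blue2',f(80,470,6,340,190),f(80,58,5,270,255),.1)
```

```text
lughole tri [0.5524 0.0656 0.0601] gap 0.0017 top@z [0.5515 0.0655] side@z [0.5533 0.066 ]
pin top tri [ 0.5513 -0.2681  0.1065] gap 0.0032 top@z [ 0.5497 -0.2683] side@z [ 0.553  -0.2673]
t [ 214   61   71   63 4244] [249.75589067  92.18755891] [0.953  0.1315 0.066 ]
t [218 128  41  35 338] [237.90828402 145.72485207] [0.7989 0.1561 0.066 ]
t [213 228  35  34 954] [229.8951782  244.45807128] [0.5335 0.1636 0.066 ]
s [435 103  41  47 393] [455.85496183 130.16793893] [0.9987 0.3516 0.066 ]
s [ 420  105   96   95 4480] [471.49665179 163.10602679] [0.9888 0.1899 0.066 ]
s [ 379  165  136   49 2032] [419.57037402 189.26624016] [0.8286 0.1018 0.066 ]
s [279 175  38  22 644] [297.32763975 185.39440994] [0.5363 0.1652 0.066 ]
s [461 239  46  41 999] [479.98198198 261.87887888] [ 0.8867 -0.168   0.066 ]
s [ 591  303   49   66 1415] [620.6155477  330.36042403] [ 1.0824 -0.3876  0.066 ]
s [ 299  306   82   27 1148] [337.55226481 321.4956446 ] [ 0.5623 -0.2867  0.066 ]
vent tri [0.4687 0.2811 0.1992] gap 0.0008 top@z [0.4799 0.3005] side@z [0.4728 0.4026]
lidhole side
ltipfar tri [0.5735 0.2637 0.1624] gap 0.0353 top@z [0.5818 0.2564] side@z [0.5498 0.1928]
stand [ 0.6491 -0.26    0.055 ]
stand [ 0.6358 -0.3201  0.055 ]
stand [ 0.4509 -0.2767  0.055 ]
stand [ 0.4626 -0.2174  0.055 ]
obj (405, 150) [ 0.6099 -0.2796  0.1   ]
obj (342, 452) [ 0.4825 -0.2512  0.1   ]
obj (135, 330) [ 0.5317 -0.1672  0.1   ]
obj (78, 470) [ 0.4733 -0.1438  0.1   ]
blue1 tri [ 0.5354 -0.1678  0.0914] gap 0.0038 top@z [ 0.5317 -0.1672] side@z [ 0.5363 -0.1761]
blue2 tri [ 0.476  -0.1451  0.0914] gap 0.0026 top@z [ 0.4733 -0.1446] side@z [ 0.4769 -0.1539]
```

The red pin is the middle tool in the stand, top (404,238) and side (332,301). The candidates I considered:
- Blue-handled look-alikes standing on the bench, top (362,245) and (353,269).
- Black driver, top (407,214).
- Blue T-key, top (397,265).
- Red tube caps in the rack.

In the close crop it is the only red grip with a steel collar. The lug hole to centre distance measures 100 mm, as it should, and the lid stands at about 1.4 rad.

First I swing round behind the lid.

>>> play_rows([
  [1,[385,-297,-110],[0,0,25.8]],
  [1,[385,-297,-110],[0,0,25.8]],
  [1,[385,-297,-110],[0,0,25.8]],
  [1,[385,-297,-110],[0,0,25.8]],
  [1,[385,-297,-110],[0,0,25.8]],
], force=60)

```text
time: 0.52
tcp_pos: [0.373, -0.4033, 0.2769]
orientation: [-0.0, 1.0, -0.003, -0.0]
force: [1.1, 0.0, 0.4]
opening: 0.0259
```

>>> play_rows([
  [1,[130,-310,-75],[0,0,0]],
  [1,[130,-310,-75],[0,0,0]],
  [1,[130,-310,-75],[0,0,0]],
  [1,[130,-310,-75],[0,0,0]],
  [1,[130,-310,-75],[0,0,0]],
])

```text
time: 0.93
tcp_pos: [0.4516, -0.2157, 0.3226]
orientation: [0.0, 1.0, -0.0, -0.0]
force: [0.8, -1.0, -1.0]
opening: -0.0001
```

>>> play_rows([
  [1,[50,-420,-45],[0,0,0]],
  [1,[50,-420,-45],[0,0,0]],
  [1,[50,-420,-45],[0,0,0]],
  [1,[50,-420,-45],[0,0,0]],
  [1,[50,-420,-45],[0,0,0]],
])

```text
time: 1.35
tcp_pos: [0.4756, -0.01, 0.3444]
orientation: [0.0, 1.0, -0.0, -0.0]
force: [1.9, 0.1, 1.2]
opening: -0.0
```

>>> play_rows([
  [1,[30,-340,-15],[0,0,0]],
  [1,[30,-340,-15],[0,0,0]],
  [1,[30,-340,-15],[0,0,0]],
  [1,[30,-340,-15],[0,0,0]],
  [1,[30,-340,-15],[0,0,0]],
])

```text
time: 1.77
tcp_pos: [0.4941, 0.1971, 0.3536]
orientation: [0.0, 1.0, -0.001, 0.0]
force: [0.2, 0.2, -0.6]
opening: 0.0002
```

>>> play_rows([
  [1,[12,-135,-5],[0,0,0]],
  [1,[12,-135,-5],[0,0,0]],
  [1,[12,-135,-5],[0,0,0]],
  [1,[12,-135,-5],[0,0,0]],
  [1,[12,-135,80],[0,0,0]],
])

```text
time: 2.18
tcp_pos: [0.5069, 0.337, 0.3226]
orientation: [-0.004, 1.0, 0.003, 0.003]
force: [0.2, 0.0, 1.0]
opening: 0.0001
```

Run:
```python
from h import *
c=bot.camera('side');s=bot.get_state();print(s['time'],s['tcp_pos'],s['force'])
save('p1',cv2.resize(c['color'][40:240,200:420],None,fx=3,fy=3,interpolation=cv2.INTER_CUBIC))
```

```text
2.2333 [0.50383923 0.33162443 0.30875652] [-1.41864553 -0.4647851  -9.86336808]
```

View pics/p1.png

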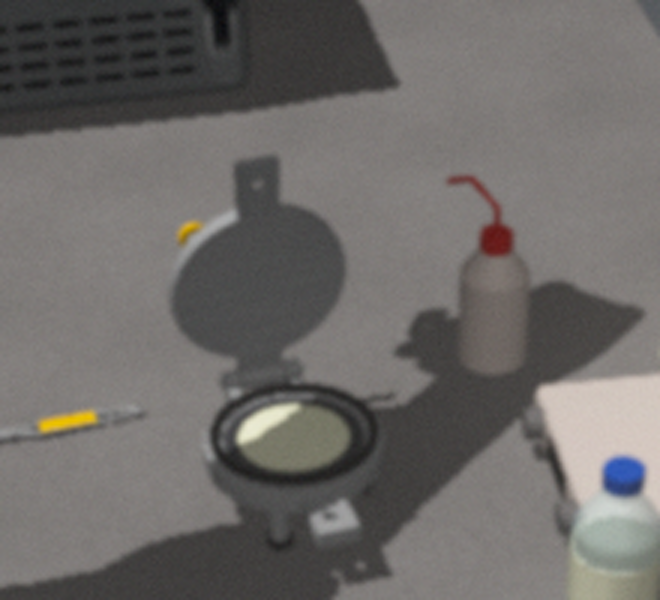

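Run:
```python
from h import *
c=bot.camera('side');s=bot.get_state();print(s['time'],s['tcp_pos'],s['force'],proj(c,s['tcp_pos']))
save('p2',c['color'])
```

```text
2.2833 [0.50419924 0.32911819 0.3104607 ] [ 0.53228665 -1.76170721 -0.29511669] [272.66543829  64.60984616]
```

View pics/p2.png

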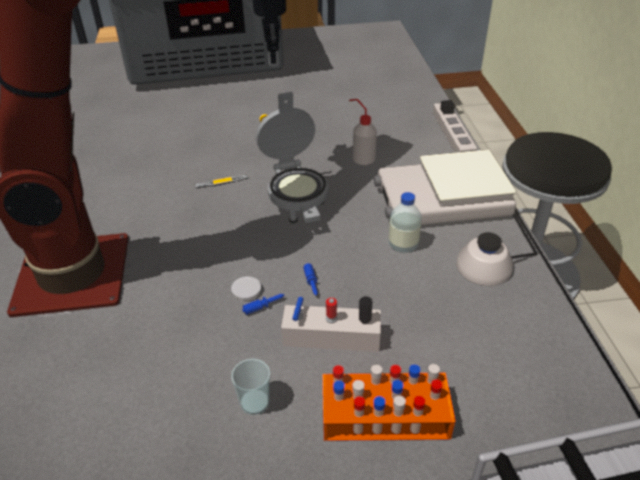

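>>> play_rows([
  [1,[0,0,40],[0,0,0]],
  [1,[0,0,74],[0,0,0]],
  [1,[4,20,74],[0,0,0]],
  [1,[7,40,74],[0,0,0]],
  [1,[10,56,74],[0,0,0]],
])

```text
time: 2.7
tcp_pos: [0.5173, 0.2719, 0.2438]
orientation: [0.0, 1.0, -0.001, -0.0]
force: [0.3, -0.8, 0.6]
opening: -0.0004
```

>>> play_rows([
  [1,[2,12,0],[0,0,0]],
  [1,[4,24,0],[0,0,0]],
  [1,[6,36,0],[0,0,0]],
  [1,[8,48,0],[0,0,0]],
  [1,[10,60,0],[0,0,0]],
])

```text
time: 3.12
tcp_pos: [0.5265, 0.2137, 0.2431]
orientation: [-0.0, 1.0, 0.0, 0.0]
force: [-0.7, 1.7, -1.9]
opening: 0.0003
```

Run:
```python
from h import *
c=bot.camera('side');s=bot.get_state();print(s['time'],s['tcp_pos'],s['force'],proj(c,s['tcp_pos']))
save('p3',c['color'][0:300,100:500])
```

```text
3.1667 [0.52743931 0.21053246 0.24289479] [ 0.83772831 -2.55676427 -0.46457907] [288.626951   113.12108668]
```

View pics/p3.png

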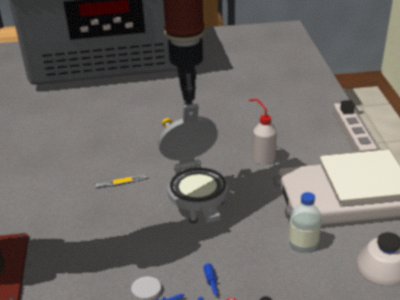

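>>> play_rows([
  [1,[2,12,4],[0,0,0]],
  [1,[4,24,8],[0,0,0]],
  [1,[6,36,12],[0,0,0]],
  [1,[8,48,15],[0,0,0]],
  [1,[11,62,15],[0,0,0]],
])

```text
time: 3.58
tcp_pos: [0.5371, 0.151, 0.2267]
orientation: [0.0, 1.0, -0.0, -0.001]
force: [-0.5, 1.5, -0.1]
opening: -0.0003
```

Run:
```python
from h import *
c=bot.camera('side');s=bot.get_state();print(s['time'],s['tcp_pos'],s['force'],proj(c,s['tcp_pos']))
save('p4',cv2.resize(c['color'][0:300,100:500],None,fx=2,fy=2))
```

```text
3.6333 [0.53829167 0.14714357 0.22682738] [ 2.06483737 -2.73080835 -0.60034673] [296.55803192 132.77495246]
```

View pics/p4.png

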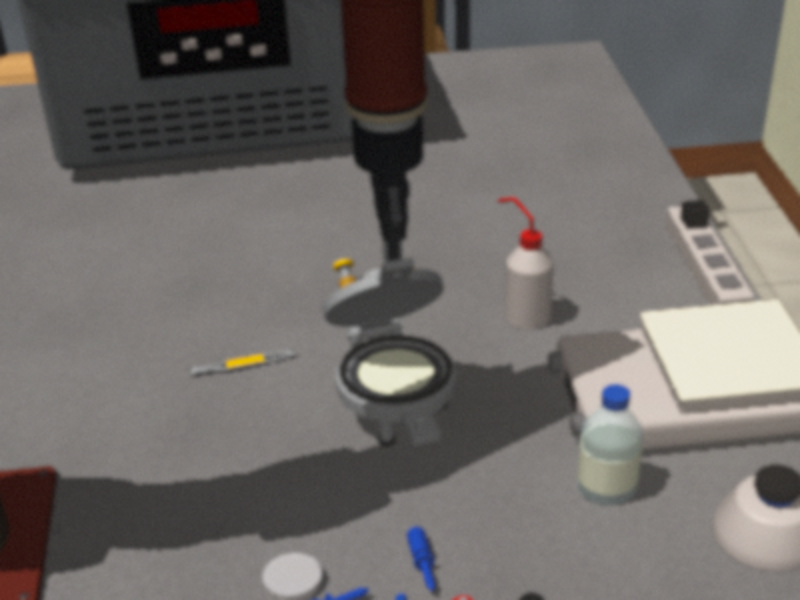

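>>> play_rows([
  [1,[0,0,-20],[0,0,0]],
  [1,[0,-40,-30],[0,0,0]],
  [1,[0,-80,-30],[0,0,0]],
  [1,[0,-120,-30],[0,0,0]],
  [1,[0,-130,-30],[0,0,0]],
])

```text
time: 4.05
tcp_pos: [0.5356, 0.2885, 0.2578]
orientation: [-0.002, 1.0, 0.003, -0.0]
force: [-0.2, 0.4, -0.3]
opening: -0.0002
```

>>> play_rows([
  [1,[0,0,0],[0,0,0]],
  [1,[0,0,0],[0,0,0]],
  [1,[0,0,0],[0,0,0]],
  [1,[0,0,0],[0,0,0]],
  [1,[0,0,0],[0,0,0]],
])

```text
time: 4.47
tcp_pos: [0.5381, 0.2807, 0.2578]
orientation: [0.0, 1.0, -0.001, 0.0]
force: [0.6, 0.1, 0.6]
opening: 0.0002
```

>>> play_rows([
  [1,[0,0,0],[0,0,0]],
  [1,[0,0,0],[0,0,0]],
  [1,[0,0,0],[0,0,0]],
  [1,[0,0,0],[0,0,0]],
  [1,[0,0,0],[0,0,0]],
])

```text
time: 4.88
tcp_pos: [0.5376, 0.2822, 0.2578]
orientation: [-0.0, 1.0, -0.0, 0.0]
force: [-1.0, 0.0, -0.6]
opening: -0.0001
```

>>> play_rows([
  [1,[0,0,0],[0,0,0]],
  [1,[0,0,0],[0,0,0]],
  [1,[0,0,0],[0,0,0]],
  [1,[0,0,0],[0,0,0]],
  [1,[0,0,0],[0,0,0]],
])

```text
time: 5.3
tcp_pos: [0.5375, 0.2823, 0.2578]
orientation: [-0.0, 1.0, -0.0, -0.0]
force: [-0.0, -0.1, -0.6]
opening: 0.0
```

Run:
```python
from h import *
import pickle
s=bot.get_state();print(s['time'],s['tcp_pos'],s['force'],s['orientation'])
for n in('side','top'):
    c=bot.camera(n);pickle.dump(c,open(n+'1.pkl','wb'))
    if n=='side': save('s5',cv2.resize(c['color'][130:230,240:360],None,fx=5,fy=5,interpolation=cv2.INTER_CUBIC))
    else: save('t5',cv2.resize(c['color'][200:290,150:290],None,fx=5,fy=5,interpolation=cv2.INTER_CUBIC)); save('t5f',c['color'])
```

```text
5.3 [0.53754044 0.28226172 0.25779787] [-0.02597346 -0.09565479 -0.58449193] [-2.51786508e-05  9.99999968e-01 -2.52415093e-04 -1.02023598e-05]
```

View pics/s5.png

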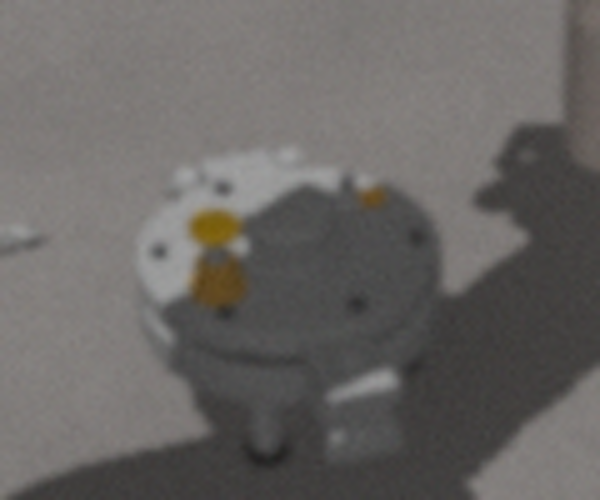

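View pics/t5.png

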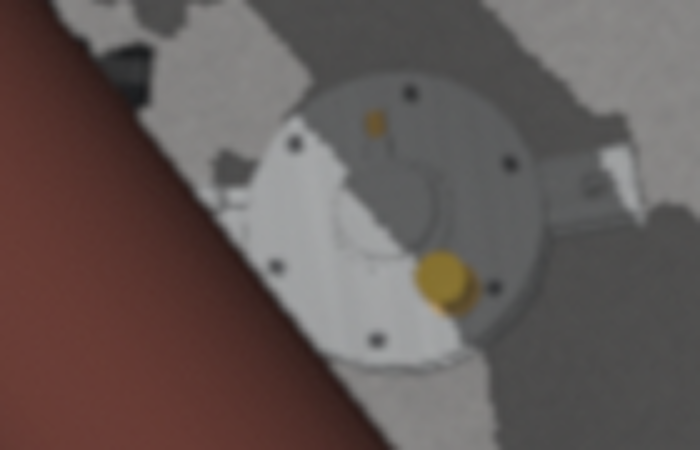

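View pics/t5f.png

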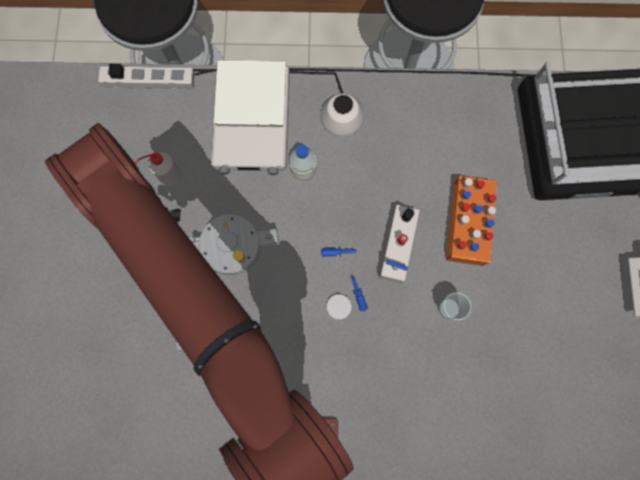

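Run:
```python
from h import *
import pickle
s=pickle.load(open('side1.pkl','rb'));t=pickle.load(open('top1.pkl','rb'))
f=lambda u,v,k,x,y:((u+.5)/k-.5+x,(v+.5)/k-.5+y)
def show(n,u,w,z):
    p,e=tri(t,u,s,w);print(n,'tri',p.round(4),'gap',round(e,4),'top@z',onz(t,u,z).round(4)[:2],'side@z',onz(s,w,z).round(4)[:2])
show('vent',f(442,277,5,150,200),f(215,227,5,240,130),.123)
print('lidhole top',onz(t,f(597,187,5,150,200),.082))
for c,n in((t,'t'),(s,'s')):
    h=cv2.cvtColor(c['color'],cv2.COLOR_RGB2HSV);m=cv2.inRange(h,(22,150,60),(32,255,255))
    l=cv2.connectedComponentsWithStats(m)
    for i in range(1,l[0]):
        if l[2][i,4]>20: print(n,l[2][i],l[3][i])
p=(.4978,.1334,.123);print(proj(t,p),proj(s,p))
t0=pickle.load(open('top0.pkl','rb'));s0=pickle.load(open('side0.pkl','rb'))
f2=f
p,e=tri(t0,f(415,128,6,340,190),s0,f(478,222,5,270,255));print('driver top',p,e)
p,e=tri(t0,f(342,452,6,340,190),s0,f(140,268,5,270,255));print('key bar',p,e)
print('lug hole proj',proj(t,(.5524,.0656,.06)),proj(s,(.5524,.0656,.06)))
```

```text
vent tri [0.4981 0.1336 0.1231] gap 0.0032 top@z [0.4965 0.1334] side@z [0.4997 0.1343]
lidhole top [0.55093505 0.06415572 0.082     ]
t [234 251   9  10  63] [238.11111111 255.25396825]
s [279 173   8   6  35] [282.45714286 175.14285714]
s [213 177  19   7  72] [222.19444444 180.04166667]
[238.02916629 254.48416356] [281.83132055 175.28120898]
driver top [ 0.61555527 -0.28135985  0.11453036] 0.00015865340414379333
key bar [ 0.4875303  -0.25417972  0.0800537 ] 0.003455826823904105
lug hole proj [269.1696949  238.27088282] [309.01850988 211.50984501]
```

>>> play_rows([
  [1,[-10,38,15],[0,0,0]],
  [1,[-20,75,30],[0,0,0]],
  [1,[-30,112,60],[0,0,0]],
  [1,[-39.5,149,90],[0,0,0]],
  [1,[-39.5,149,108],[0,0,0]],
])

```text
time: 5.82
tcp_pos: [0.4975, 0.1281, 0.149]
orientation: [0.001, 1.0, -0.003, 0.0]
force: [0.9, -0.2, -0.8]
opening: 0.0003
```

>>> play_rows([
  [1,[0,0,8],[0,0,0]],
  [1,[0,0,15],[0,0,0]],
  [1,[0,0,20],[0,0,0]],
  [1,[0,0,24],[0,0,0]],
  [1,[0,0,28],[0,0,0]],
])

```text
time: 6.23
tcp_pos: [0.4988, 0.1349, 0.1225]
orientation: [-0.0, 1.0, 0.001, 0.001]
force: [0.4, -0.5, 2.6]
opening: -0.0
```

>>> play_rows([
  [1,[0,0,3],[0,0,0]],
  [1,[0,0,6],[0,0,0]],
  [1,[0,0,9],[0,0,0]],
  [1,[0,0,12],[0,0,0]],
  [1,[0,0,12],[0,0,0]],
])

```text
time: 6.65
tcp_pos: [0.4992, 0.1332, 0.1119]
orientation: [0.0, 1.0, -0.0, 0.001]
force: [-2.9, -3.0, 17.9]
opening: -0.0002
```

>>> play_rows([
  [1,[0,0,0],[0,0,0]],
  [1,[0,0,0],[0,0,0]],
  [1,[0,0,0],[0,0,0]],
])

```text
time: 6.9
tcp_pos: [0.4992, 0.1332, 0.1118]
orientation: [0.0, 1.0, -0.0, 0.001]
force: [-4.6, -3.1, 19.5]
opening: 0.0001
```

Run:
```python
from h import *
c=bot.camera('side');s=bot.get_state();print(s['time'],s['tcp_pos'],s['force'])
save('s6',cv2.resize(c['color'][130:230,240:360],None,fx=5,fy=5,interpolation=cv2.INTER_CUBIC))
```

```text
6.95 [0.49920954 0.13321766 0.11185322] [-3.87448353 -3.43027958 19.06415331]
```

View pics/s6.png

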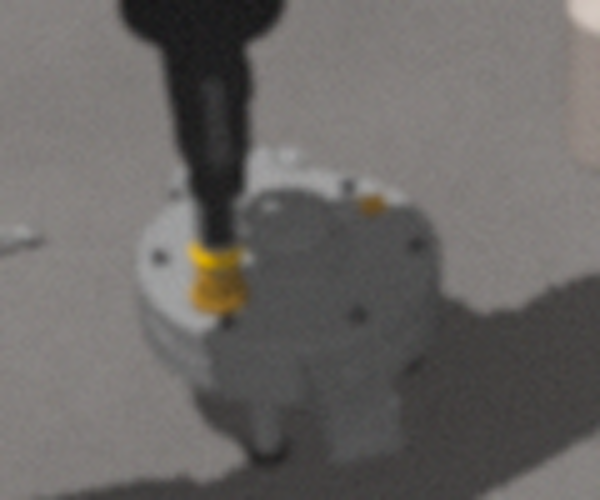

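The plunger is on its stop: 19 N, tip at z = 0.112. I release it and go to the pin.

>>> play_rows([
  [1,[0,0,-30],[0,0,0]],
  [1,[0,0,-70],[0,0,0]],
  [1,[52,401,-110],[0,0,13]],
  [0.3,[52,401,-110],[0,0,13]],
  [-0.2,[52,401,-110],[0,0,13]],
])

```text
time: 7.37
tcp_pos: [0.5141, 0.009, 0.1931]
orientation: [0.0, 0.993, -0.116, 0.001]
force: [1.1, -0.1, 0.1]
opening: 0.0237
```

Run:
```python
from h import *
s=bot.get_state();print(s['time'],s['tcp_pos'],s['orientation'],s['opening'])
print(totool(s,np.array([.551,-.268,.19])-s['tcp_pos']), q2R(s['orientation'])[:,1])
```

```text
7.3667 [0.51410093 0.00900211 0.19308673] [ 7.24047085e-05  9.93282048e-01 -1.15715726e-01  7.99109716e-04] 0.023657910104185605
[ 99.5822091  261.10180729   3.23575694] [-2.29876822e-01 -9.73219731e-01 -4.11025271e-05]
```

>>> play_rows([
  [-0.2,[99.5,261,3],[0,0,0]],
  [-0.2,[99.5,261,3],[0,0,0]],
  [-0.2,[99.5,261,3],[0,0,0]],
  [-0.2,[99.5,261,3],[0,0,0]],
  [-0.2,[99.5,261,3],[0,0,0]],
])

```text
time: 7.78
tcp_pos: [0.5421, -0.1984, 0.1898]
orientation: [0.0, 0.994, -0.113, -0.0]
force: [0.2, -0.1, 0.5]
opening: 0.0511
```

Run:
```python
from h import *
s=bot.get_state();print(s['time'],s['tcp_pos'],s['orientation'],s['opening'])
print(totool(s,np.array([.551,-.268,.19])-s['tcp_pos']), q2R(s['orientation'])[:,1])
```

```text
7.7833 [ 0.54214107 -0.19842215  0.18976824] [ 9.15462101e-05  9.93552286e-01 -1.13374796e-01 -4.56597508e-05] 0.05107440005487188
[24.30619251 65.79340375 -0.22081526] [-2.25287567e-01 -9.74292295e-01  1.92265222e-04]
```

>>> play_rows([
  [-0.2,[24,66,0],[0,0,0]],
  [-0.2,[24,66,0],[0,0,0]],
  [-0.2,[24,66,20],[0,0,0]],
  [-0.2,[24,66,40],[0,0,0]],
  [-0.2,[24,66,55],[0,0,0]],
])

```text
time: 8.2
tcp_pos: [0.5502, -0.2666, 0.1329]
orientation: [-0.0, 0.993, -0.114, -0.001]
force: [0.3, 0.6, -0.7]
opening: 0.0514
```

Run:
```python
from h import *
c=bot.camera('side');s=bot.get_state();print(s['time'],s['tcp_pos'],s['orientation'],s['opening'],s['force'])
print(totool(s,np.array([.551,-.268,.071])-s['tcp_pos']))
save('s7',cv2.resize(c['color'][220:360,250:410],None,fx=4,fy=4,interpolation=cv2.INTER_CUBIC))
c=bot.camera('top')
save('t7',cv2.resize(c['color'][170:310,320:480],None,fx=4,fy=4,interpolation=cv2.INTER_CUBIC))
```

```text
8.25 [ 0.54881622 -0.26556345  0.12997343] [-0.00104836  0.99351404 -0.11367337 -0.00266718] 0.05109261976533773 [-1.23756933  0.52263113 -2.42250363]
[ 3.00425073  1.96739623 58.95485498]
```

View pics/s7.png

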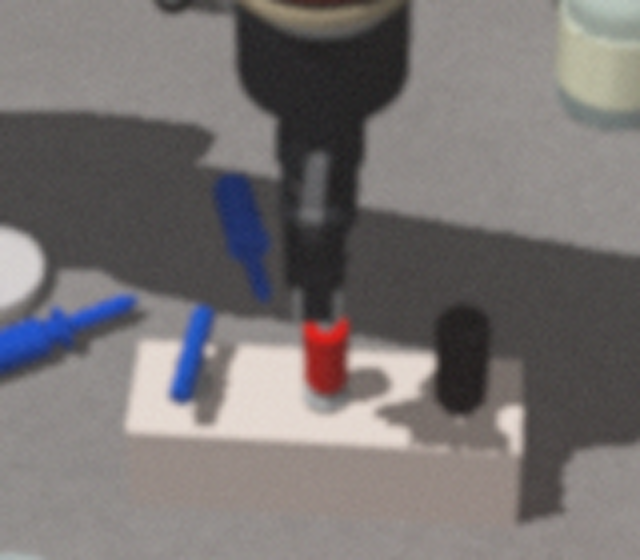

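View pics/t7.png

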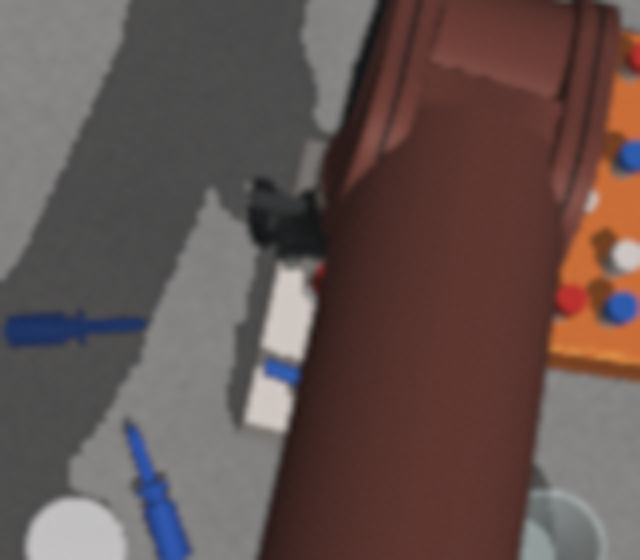

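>>> play_rows([
  [-0.2,[3,2,20],[0,0,0]],
  [-0.2,[3,2,38],[0,0,0]],
  [-0.2,[3,2,50],[0,0,0]],
  [-0.2,[3,2,60],[0,0,0]],
  [-0.2,[3,2,60],[0,0,0]],
])

```text
time: 8.72
tcp_pos: [0.5524, -0.2683, 0.0733]
orientation: [-0.0, 0.994, -0.113, -0.001]
force: [-0.3, 0.9, 0.7]
opening: 0.0515
```

Run:
```python
from h import *
c=bot.camera('side');s=bot.get_state();print(s['time'],s['tcp_pos'],s['orientation'],s['opening'],s['force'])
save('s8',cv2.resize(c['color'][220:360,250:410],None,fx=4,fy=4,interpolation=cv2.INTER_CUBIC))
```

```text
8.7667 [ 0.55295845 -0.26850547  0.07450124] [-2.56207037e-04  9.93555464e-01 -1.13345068e-01 -6.07706018e-04] 0.05091866014831433 [-0.1131263   0.02102161  0.35326786]
```

View pics/s8.png

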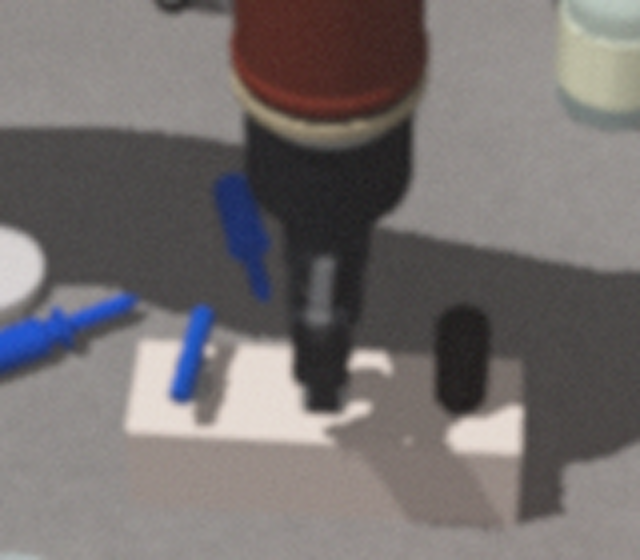

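>>> play_rows([
  [-0.2,[0,0,3],[0,0,0]],
  [1,[0,0,3],[0,0,0]],
  [1,[0,0,3],[0,0,0]],
  [1,[0,0,3],[0,0,0]],
  [1,[0,0,3],[0,0,0]],
], force=90)

```text
time: 9.18
tcp_pos: [0.5538, -0.2691, 0.0728]
orientation: [0.0, 0.994, -0.113, 0.001]
force: [0.3, 1.3, 5.1]
opening: 0.0199
```

>>> play_rows([
  [1,[0,0,0],[0,0,0]],
  [1,[0,0,0],[0,0,0]],
  [1,[0,0,0],[0,0,0]],
])

```text
time: 9.43
tcp_pos: [0.5538, -0.2691, 0.0729]
orientation: [0.0, 0.994, -0.113, 0.001]
force: [-0.6, 0.2, 6.1]
opening: 0.0195
```

>>> play_rows([
  [1,[0,0,-10],[0,0,0]],
  [1,[0,0,-30],[0,0,0]],
  [1,[0,0,-60],[0,0,0]],
  [1,[0,0,-95],[0,0,0]],
  [1,[0,0,-115],[0,0,0]],
])

```text
time: 9.85
tcp_pos: [0.5542, -0.269, 0.1911]
orientation: [0.0, 0.994, -0.113, 0.002]
force: [0.8, -0.5, -0.7]
opening: 0.0198
```

>>> play_rows([
  [1,[0,0,0],[0,0,0]],
  [1,[0,0,0],[0,0,0]],
])

```text
time: 10.02
tcp_pos: [0.5539, -0.2691, 0.1886]
orientation: [0.0, 0.994, -0.113, 0.001]
force: [-0.1, 0.0, -1.6]
opening: 0.0199
```

Run:
```python
from h import *
import pickle
c=bot.camera('side');s=bot.get_state();print(s['time'],s['tcp_pos'],s['orientation'],s['opening'],s['force'])
pickle.dump((c,s),open('hold1.pkl','wb'))
print(proj(c,s['tcp_pos']))
save('s9',cv2.resize(c['color'][170:320,250:410],None,fx=5,fy=5,interpolation=cv2.INTER_CUBIC)[:600*1])
```

```text
10.0667 [ 0.55308356 -0.26880823  0.18696943] [ 7.60660064e-05  9.93539106e-01 -1.13490251e-01  4.06790619e-05] 0.02000253034147139 [-0.47152134  0.67177258 -2.17294719]
[331.37114797 270.2858597 ]
```

View pics/s9.png

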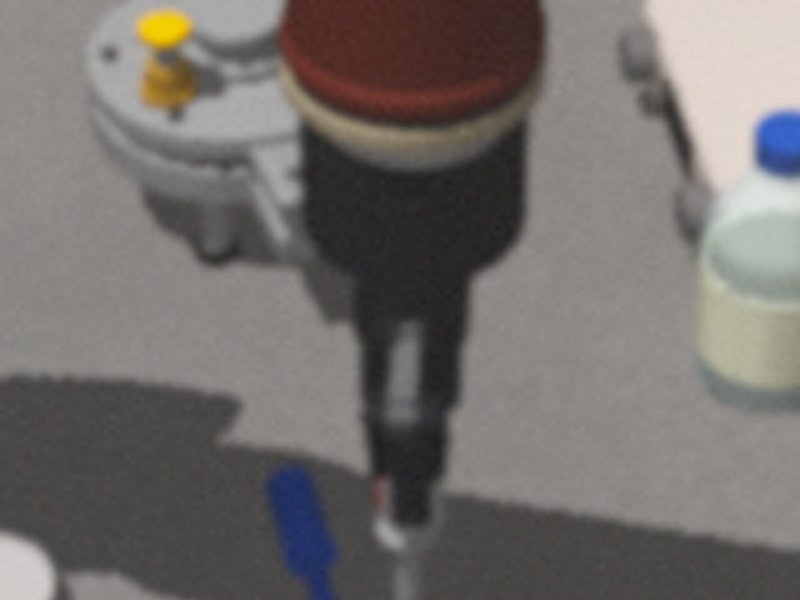

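Run:
```python
from h import *
import pickle
c,s=pickle.load(open('hold1.pkl','rb'))
img=c['color'][255:315,300:365]
k=9
big=cv2.resize(img,None,fx=k,fy=k,interpolation=cv2.INTER_CUBIC)
for dz in (0,-.016,-.02,-.05,-.058,-.06):
    p=s['tcp_pos']+[0,0,dz];u=proj(c,p);print(dz,u,(u-[300,255]+.5)*k-.5)
save('s10',big)
```

```text
0 [331.37114797 270.2858597 ] [286.34033176 141.57273732]
-0.016 [331.37087151 276.5759593 ] [286.33784356 198.18363371]
-0.02 [331.37080319 278.13034899] [286.33722868 212.17314092]
-0.05 [331.37030066 289.56360086] [286.33270598 315.07240772]
-0.058 [331.37016953 292.54709422] [286.33152578 341.92384797]
-0.06 [331.37013693 293.28876362] [286.3312324  348.59887254]
```

View pics/s10.png

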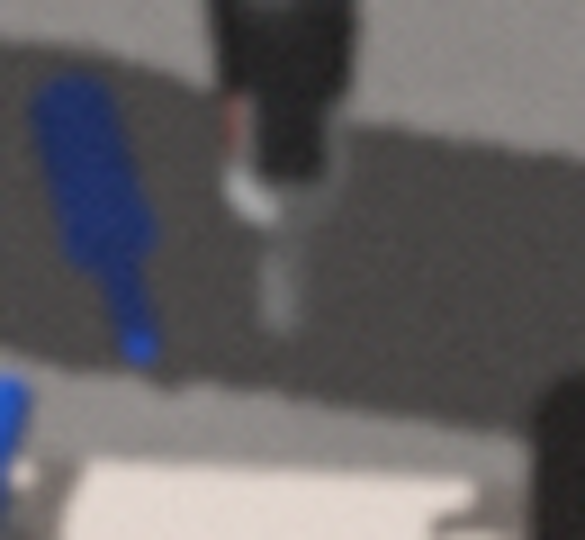

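>>> play_rows([
  [1,[-74,-326,0],[0,0,0]],
  [1,[-74,-326,0],[0,0,0]],
  [1,[-74,-326,0],[0,0,0]],
  [1,[-74,-326,0],[0,0,0]],
  [1,[-74,-326,0],[0,0,0]],
])

```text
time: 10.48
tcp_pos: [0.5528, -0.0586, 0.1854]
orientation: [-0.0, 0.994, -0.114, -0.001]
force: [1.6, 0.4, -1.1]
opening: 0.0199
```

Run:
```python
from h import *
s=bot.get_state();print(s['time'],s['tcp_pos'],s['orientation'],s['opening'])
print(totool(s,np.array([.5545,.065,.175])-s['tcp_pos']))
```

```text
10.4833 [ 0.5528177  -0.05864455  0.18539489] [-6.11587375e-06  9.93526977e-01 -1.13589494e-01 -1.25403557e-03] 0.019947522911661773
[ -26.2428203  -120.83642356   10.42739065]
```

>>> play_rows([
  [1,[-26,-121,5],[0,0,0]],
  [1,[-26,-121,10],[0,0,0]],
  [1,[-26,-121,10],[0,0,0]],
  [1,[-26,-121,10],[0,0,0]],
  [1,[-26,-121,10],[0,0,0]],
])

```text
time: 10.9
tcp_pos: [0.5547, 0.0663, 0.1753]
orientation: [-0.0, 0.994, -0.111, -0.002]
force: [0.4, -2.0, -1.0]
opening: 0.0198
```

>>> play_rows([
  [1,[0,0,0],[0,0,0]],
  [1,[0,0,0],[0,0,0]],
])

```text
time: 11.07
tcp_pos: [0.5559, 0.0615, 0.1761]
orientation: [0.0, 0.993, -0.114, -0.001]
force: [0.7, 0.5, 0.0]
opening: 0.0198
```

Run:
```python
from h import *
import pickle
c=bot.camera('side');t=bot.camera('top');s=bot.get_state();print(s['time'],s['tcp_pos'],s['orientation'],s['opening'],s['force'])
pickle.dump((c,t,s),open('hold2.pkl','wb'))
k=7
o=[260,140]
save('s11',cv2.resize(c['color'][140:225,260:370],None,fx=k,fy=k,interpolation=cv2.INTER_CUBIC))
save('t11',cv2.resize(t['color'][180:300,180:340],None,fx=5,fy=5,interpolation=cv2.INTER_CUBIC))
for n,p in(('tip',s['tcp_pos']+[-.002,0,-.06]),('hole82',(.5524,.0648,.082))): print(n,(proj(c,p)-o+.5)*k-.5)
```

```text
11.1667 [0.55610895 0.06151952 0.17647878] [ 2.28014416e-04  9.93395751e-01 -1.14737705e-01 -2.98316139e-04] 0.020239939843280107 [5.20069233e-01 3.41090499e-01 6.90039577e-05]
tip [348.82515426 375.83292621]
hole82 [344.87748213 453.40754688]
```

View pics/s11.png

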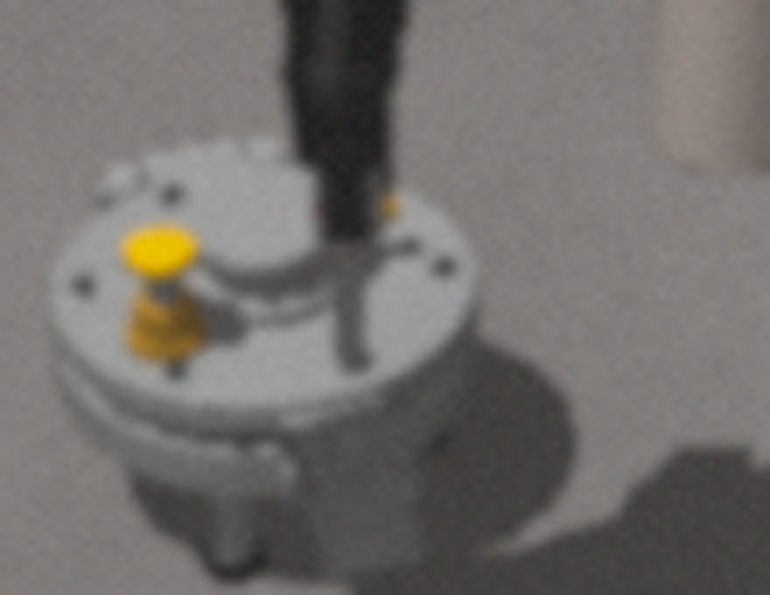

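View pics/t11.png

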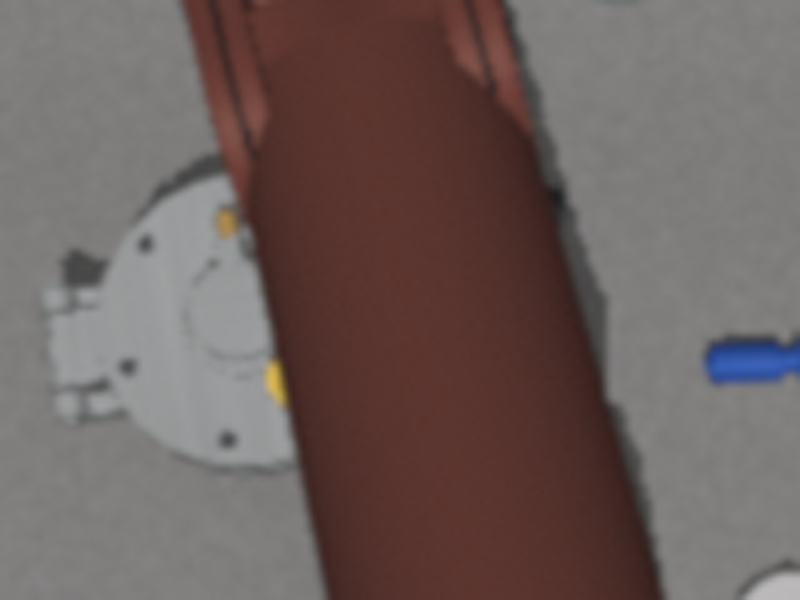

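Run:
```python
from h import *
import pickle
c,t,s=pickle.load(open('hold2.pkl','rb'))
k=10;o=[285,180]
g=c['color'][180:235,285:340].astype(float)
g=np.clip((g-30)*3,0,255).astype('uint8')
save('s12',cv2.resize(g,None,fx=k,fy=k,interpolation=cv2.INTER_CUBIC))
for n,p in(('tip',s['tcp_pos']+[0,0,-.06]),('hole82',(.5524,.0648,.082)),('lugend',(.5524+.0037,.0648-.0207,.082)),('c1',(.5524+.0037+.0167,.0648-.0207+.003,.082)),('c2',(.5524+.0037-.0167,.0648-.0207-.003,.082))): print(n,(proj(c,p)-o+.5)*k-.5)
s1=pickle.load(open('side1.pkl','rb'))
g=s1['color'][180:235,285:340].astype(float)
g=np.clip((g-40)*2.5,0,255).astype('uint8')
save('s13',cv2.resize(g,None,fx=k,fy=k,interpolation=cv2.INTER_CUBIC))
```

```text
tip [257.18273101 136.28460386]
hole82 [242.89640304 247.93935269]
lugend [270.27018863 300.85707684]
c1 [340.08301292 285.83388354]
c2 [200.09282177 315.95871695]
```

View pics/s12.png

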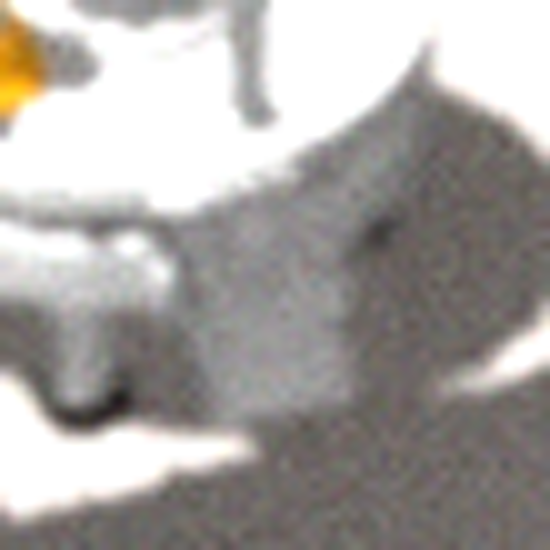

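View pics/s13.png

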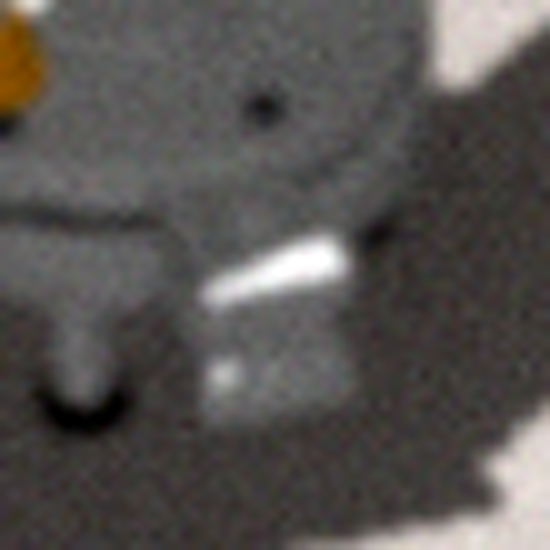

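>>> play_rows([
  [1,[-3.3,-2.8,5],[0,0,0]],
  [1,[-3.3,-2.8,20],[0,0,0]],
  [1,[-3.3,-2.8,30],[0,0,0]],
  [1,[-3.3,-2.8,30],[0,0,0]],
  [1,[-3.3,-2.8,30],[0,0,0]],
])

```text
time: 11.58
tcp_pos: [0.553, 0.0664, 0.1462]
orientation: [0.0, 0.994, -0.114, -0.001]
force: [-0.5, -0.1, -0.3]
opening: 0.0195
```

Run:
```python
from h import *
import pickle
c=bot.camera('side');s=bot.get_state();print(s['time'],s['tcp_pos'],s['orientation'],s['opening'],s['force'],s['moment'])
pickle.dump((c,s),open('hold3.pkl','wb'))
k=10;o=[285,180]
g=c['color'][170:225,285:340].astype(float)
g=np.clip((g-30)*3,0,255).astype('uint8')
save('s14',cv2.resize(g,None,fx=k,fy=k,interpolation=cv2.INTER_CUBIC))
```

```text
11.6333 [0.55348654 0.06655972 0.14690929] [-1.97022860e-05  9.93523154e-01 -1.13629706e-01 -1.79341833e-04] 0.019751809063643485 [-0.64932865  0.27174564 -0.69382204] [-0.06174611 -0.02583648  0.01748928]
```

View pics/s14.png

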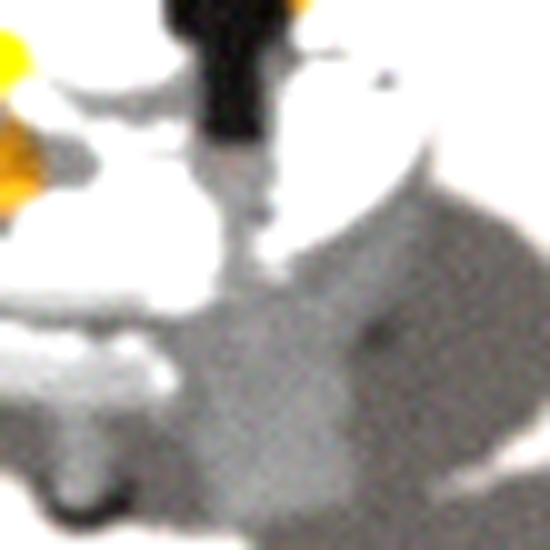

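>>> play_rows([
  [1,[0,1,4],[0,0,0]],
  [1,[0,1,8],[0,0,0]],
  [1,[0,1,11],[0,0,0]],
  [1,[0,1,14],[0,0,0]],
  [1,[0,1,14],[0,0,0]],
])

```text
time: 12.05
tcp_pos: [0.5536, 0.0656, 0.1326]
orientation: [0.0, 0.994, -0.114, 0.0]
force: [2.1, -0.7, 1.1]
opening: 0.0197
```

>>> play_rows([
  [1,[0,0,3],[0,0,0]],
  [1,[0,0,6],[0,0,0]],
  [1,[0,0,9],[0,0,0]],
  [1,[0,0,12],[0,0,0]],
  [1,[0,0,12],[0,0,0]],
])

```text
time: 12.47
tcp_pos: [0.5538, 0.0655, 0.1205]
orientation: [-0.0, 0.994, -0.114, 0.0]
force: [4.2, -1.4, 1.3]
opening: 0.0199
```

>>> play_rows([
  [1,[1.5,0,0],[0,0,0]],
  [1,[1.5,0,3],[0,0,0]],
  [1,[1.5,0,6],[0,0,0]],
  [1,[1.5,0,9],[0,0,0]],
  [1,[1.5,0,9],[0,0,0]],
])

```text
time: 12.88
tcp_pos: [0.5544, 0.0655, 0.111]
orientation: [-0.0, 0.994, -0.113, -0.0]
force: [2.8, -0.2, -0.7]
opening: 0.0202
```

>>> play_rows([
  [1,[1,0,3],[0,0,0]],
  [1,[1,0,6],[0,0,0]],
  [1,[1,0,9],[0,0,0]],
  [1,[1,0,12],[0,0,0]],
  [1,[1,0,12],[0,0,0]],
])

```text
time: 13.3
tcp_pos: [0.5551, 0.0652, 0.099]
orientation: [0.0, 0.994, -0.113, -0.001]
force: [0.6, 0.6, -2.0]
opening: 0.0199
```

>>> play_rows([
  [1,[0,0,2],[0,0,0]],
  [1,[0,0,4],[0,0,0]],
  [1,[0,0,6],[0,0,0]],
  [1,[0,0,7],[0,0,0]],
  [1,[0,0,7],[0,0,0]],
])

```text
time: 13.72
tcp_pos: [0.5558, 0.0651, 0.0938]
orientation: [0.0, 0.994, -0.114, 0.0]
force: [-5.4, -1.8, 10.9]
opening: 0.0199
```

>>> play_rows([
  [1,[-0.7,0,1],[0,0,0]],
  [1,[-0.7,0,1.5],[0,0,0]],
  [1,[-0.7,0,1.5],[0,0,0]],
  [1,[-0.7,0,1.5],[0,0,0]],
  [1,[-0.7,0,1.5],[0,0,0]],
])

```text
time: 14.13
tcp_pos: [0.5559, 0.0651, 0.0936]
orientation: [0.0, 0.994, -0.114, 0.001]
force: [-6.7, -3.4, 22.1]
opening: 0.0198
```

Run:
```python
from h import *
import pickle
c=bot.camera('side');s=bot.get_state();print(s['time'],s['tcp_pos'],s['orientation'],s['opening'],s['force'],s['moment'])
g=c['color'][150:225,265:365].astype(float)
g=np.clip((g-30)*1.6,0,255).astype('uint8')
save('s15',cv2.resize(g,None,fx=8,fy=8,interpolation=cv2.INTER_CUBIC))
save('s16',c['color'])
```

```text
14.1833 [0.55583915 0.06503106 0.09360664] [ 3.85731942e-04  9.93518949e-01 -1.13661253e-01  1.03391034e-03] 0.01970643149905225 [-7.80169814 -3.20952619 21.83170727] [-0.64499055  1.87430015  0.05082238]
```

View pics/s15.png

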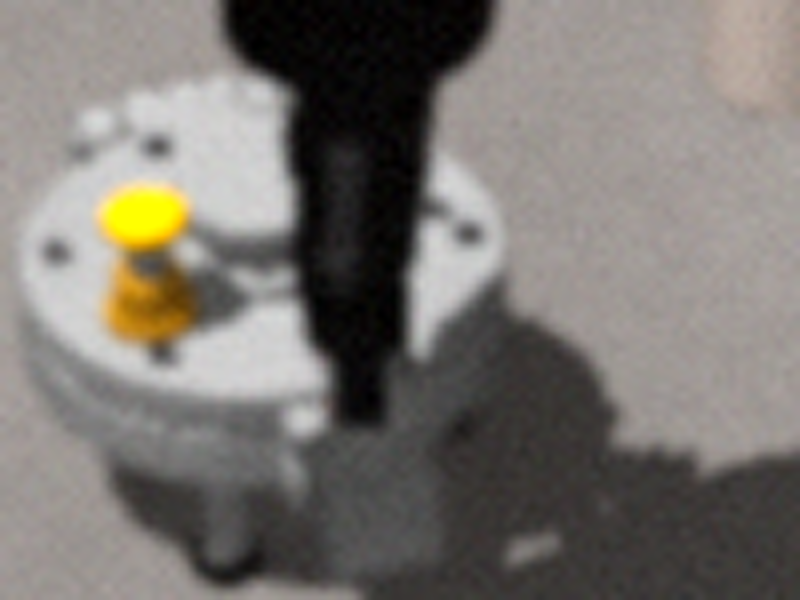

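View pics/s16.png

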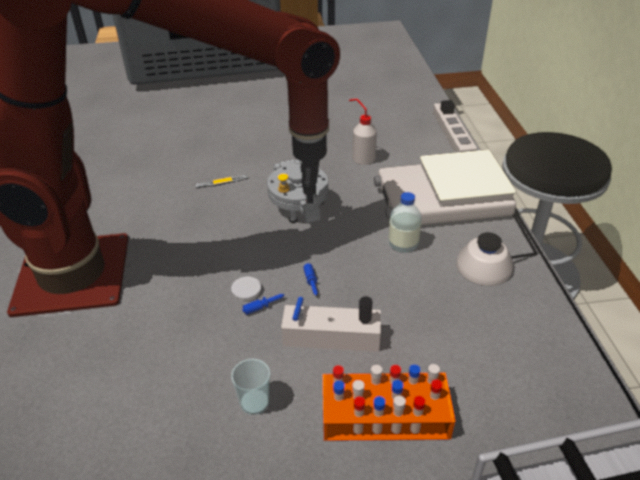

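>>> play_rows([
  [1,[-0.7,0,-0.8],[0,0,0]],
  [1,[-0.7,0,-0.8],[0,0,0]],
  [1,[-0.7,0,-0.8],[0,0,0]],
  [1,[-0.7,0,-0.8],[0,0,0]],
  [1,[-0.7,0,-0.8],[0,0,0]],
])

```text
time: 14.6
tcp_pos: [0.5556, 0.0651, 0.0937]
orientation: [0.0, 0.994, -0.114, 0.001]
force: [-1.7, -2.3, 12.9]
opening: 0.0198
```

Run:
```python
from h import *
c=bot.camera('side');s=bot.get_state();print(s['time'],s['tcp_pos'],s['opening'],s['force'])
h=cv2.cvtColor(c['color'],cv2.COLOR_RGB2HSV);m=cv2.inRange(h,(24,150,60),(32,255,255))
l=cv2.connectedComponentsWithStats(m)
for i in range(1,l[0]):
    if l[2][i,4]>20: print(l[2][i],l[3][i])
for z in(.112,.1195,.123):print(z,proj(c,(.4981,.1336,z)))
```

```text
14.65 [0.55566341 0.06507019 0.09374577] 0.019801849263782756 [-1.82683944 -2.79136626 12.24581078]
[279 175   8   5  34] [282.5        176.79411765]
[214 178  18   5  37] [222.35135135 179.86486486]
0.112 [282.19139559 179.01823209]
0.1195 [282.02671152 176.43329683]
0.123 [281.94948069 175.2210563 ]
```

Everything agrees: the vent head is at z of about 0.119, so the plate is shut and the plunger is up. The tool height is at home and the press is 12 N, so I hand in.

Run:
```python
from h import *
print(bot.hand_in()); s=bot.get_state();print(s['time'],s['tcp_pos'],s['opening'],s['force'])
```

```text
the job is handed in; nothing more can be done
None
the job is handed in; nothing more can be done
```

I closed the top plate and pressed the vent plunger to its stop (19 N, then released). I put the red-handled pin through both lugs and handed in at 14.65 s, still gripping the pin and pressing it down.

**Last checks:**
- **Press:** about 12 N downward.
- **Pin height:** the tool was at z = 0.0937, which puts the collar at about 76 mm, where it should be with the plates shut. That assumes the pin did not slip in the grip.
- **Vent head:** it read about 119 mm high in the side view, against 120 mm expected, so the plate is shut and the plunger is up.
- **Grip:** steady at about 20 mm opening. That is slightly under the grip's stated 22 mm, a difference I did not explain.

**Checks that disagreed or could not be made:**
- **Toppled pins:** the two blue look-alike pins standing on the bench had fallen over by about 2 s. I did not see what caused it. They are not on the bystander list. The listed bystanders looked unmoved in the last side view, though I did not measure them.
- **Camera offset:** the two cameras disagreed by 2–3 mm in x, so I used the contact forces to centre the pin. The pin's tilt and the hole in the upper lug were hidden at the end and were not measured directly.

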